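# Refit the return spring of a folding-table leg lock

## Robot

A 7-joint arm with a two-finger parallel gripper is mounted at the origin on the work surface. World frame = base frame: x ahead of the robot, y to its left, z up, the work surface at z = 0. Lengths are in mm, angles in rad, forces in N, time in s.
With the tool pointing down it reaches from about 375 to 925 mm from the base axis. Payload 3.1 kg.
Tool frame: the origin (TCP) lies between the finger pads; the fingertips stand 25 mm ahead of it and the grasp point (between the pads) lies 6 mm ahead of it; z points along the fingers, x is the direction in which the jaws open and shut, and the axes are right-handed (so a half turn about z gives the same grasp; the last joint's range is limited). The gripper opens to 85 mm and grips with 20 to 120 N. Pads are 22 mm wide; open, the fingers measure 114 mm over their backs; the gripper's body (76 mm by 85 mm) begins 54 mm behind the grasp point. The pads swing forward as they close: fully open they stand 13 mm farther back than shut.
Start: joints at [1.072, 0.383, 0.044, 1.598, -0.018, 1.161, -0.05], TCP at [253.62, -598.482, 256.269] pointing down, gripper open.
Joint ranges: [-2.61, 2.61], [-0.41, 2.15], [-1.48, 1.57], [0, 2.5], [-1.57, 4.71], [0.05, 1.97], [-2.85, 2.85]. Speed limits (rad/s): [2.79, 2.79, 3.14, 3.14, 3.14, 3.14, 3.14].

## Interface

Orientations are given as [roll, pitch, yaw] about the fixed x, y, z axes, in that order (R = Rz(yaw) Ry(pitch) Rx(roll)).
In Python, from cell import robot gives the robot as it stands.
- The arm moves only by the tool arm_command, never from a script. Its argument "increments" is a list of rows, each a list of 7 numbers: the shift along the tool's x, y, z in cm, then the turn, a rotation vector about the tool's x, y, z in degrees, then the closure in counts, from 0 (fully open) to 255 (shut). A call has 1 to 20 rows; each row is the pose to reach, as a shift and turn from the pose commanded when the call began, along the tool's axes at that moment; what a row does not reach only later rows make up. A row lasts 1/8 s, in which the tool goes at most 62.5 mm and 10.7 degrees, less where a joint would pass 70% of its speed; a pose out of reach is approached as far as the arm can. A call with a gripper value outside its range is refused whole. The fingers move at their own pace and stop on an object; "squeeze" is the grip in N (left out, the last holds). Time passes only in rows, so rows that repeat a pose let the fingers close. It gives the time, the measured TCP pose, the force and the opening at its end, in the units of the state.
- robot.observe(): the state, without advancing time (a new reading comes with each control period).
- robot.snapshot(name): name is "side" or "top" or "wrist"; returns a dict with "color" (420x560x3 uint8, red, green, blue), "K" (3x3 intrinsics, pixels), "cam_to_world" (4x4, takes a point from camera to world coordinates); the wrist camera has in their place "T_tool_cam" (4x4, takes a point from camera to tool coordinates, whose origin is the TCP and whose axes are the tool frame's). Camera axes: x right, y down, z forward; pixel columns grow to the right and rows downward; lengths in mm; the calibration is good to about 2 mm. A picture is of the moment at which its call begins: read the wrist's pose just before it. There is no depth.
- robot.hand_in(): hands the job in, once; it reports no verdict.
The state is a dict: "clock": time; "joint_pos": joint angles; "qvel": joint speeds; "joint_efforts": joint torques, N m; "ee_pos": TCP position; "eef_rot": TCP orientation; "ft_force": force on the tool from outside, world axes, zero at the start; "ft_torque": the same for the moment, N m; "finger_gap": opening from 0.0 (shut) to 1.0 (fully open).
Only numpy, scipy, OpenCV 4.12 (cv2) and the standard library are available. Lean on these libraries where they do the work, as an engineer would, in place of code of your own. Each camera call takes 0.05 s, during which the arm holds its last target.

## Task

Put the return spring back on the folding table's leg lock: drop the spring's leg fully into the hole of the clamped aluminium block, then stretch the spring and slip its eye down over the headed post at the other end so that it is caught under the head. Where exactly the hole sits has to be found by feel or by eye; work gently, without forcing the spring against the lock, and leave the drink cartons and tins where they stand.

Things in the scene. Friction and masses are not known exactly. Their poses are not given: they have to be found in the camera images.
- spring: Loose straight tension spring, 134 mm long, 150 g. Origin on its axis above the leg; x from leg to eye, z up. Steel end block 16 x 16 mm from 8 mm behind to 12 mm ahead of the leg, then a black sleeve 17 mm across up to 75 mm ahead of the leg, then lug and eye. It does not bend: lifting the eye tilts all of it. It starts lying level, leg down, in the cradle, axis 28 mm above the table
- leg_tip (a point): Centre of the lower tip of the spring's leg: a steel pin of 6 mm diameter at the end block, pointing down (-z) from the spring's axis. The tip is 20 mm below the axis and 12 mm below the underside of the end block. Axes as the spring's
- lug (a point): Centre of the steel pull lug, on the spring's axis, 92 mm from the leg when unstretched: a block 24 mm long (x), 14 mm wide and 14 mm high; hold the spring here, the only place from which it can be stretched. Its underside is 1 mm above the underside of the end block and sleeve. Axes as the spring's
- eye (a point): Centre of the eye: a flat level steel ring at the spring's end, on its axis, 30 mm beyond the lug's centre and rigid with it, 122 mm from the leg when unstretched. Inner radius 7.5 mm, outer radius 12 mm, 4.4 mm thick
- spring_end (a joint): Stretch of the spring in m (0 = at rest, at most 0.065): lug and eye slide out along the spring's axis. The pull is 3 N to start it, plus 200 N per metre of stretch
- cradle: Fixed grey cradle, origin at its underside, x along the spring: 50 mm long, 34 mm wide, 26 mm high, with an open channel (floor 20 mm above the table) that holds the spring's sleeve; leg, lug and eye stick out clear of it
- latch: Leg-lock unit, fixed to the table: steel base plate 250 x 80 x 8 mm, origin at its underside, x from the aluminium block to the post, z up. A narrow saddle 12 mm wide, top 39 mm above the table, 59 mm from block_mid towards the post, can carry the sleeve. A leg tube 28 mm thick lies across the plate 46 mm beyond the post
- block_mid (a point): Middle of the range where the hole can lie, level with the top of the aluminium block (80 mm long, 36 mm wide, flat top 40 mm above the table). The block is clamped up to 15 mm either way along x from here; where is NOT measured. The hole is at its centre: upright, round, 9 mm diameter, 18 mm deep, on the x line through this point. The clamp gives if pushed with over 30 N. Axes as the latch's
- post (a point): On the post's axis, where the middle of the eye should sit: 48 mm above the table, 160 mm from block_mid along x. Upright neck of 8 mm diameter between a shoulder (20 mm diameter, top 4 mm below this point) and a head (11 mm diameter, underside 3.5 to 5 mm above it, tapering to 4 mm diameter 13 mm above it). The post bends if pushed with over 30 N. Axes as the latch's
- carton_a: Green drink carton 62 x 62 x 155 mm, standing on the table; leave alone
- carton_b: Another green drink carton of the same size; leave alone
- tin_a: Red tin, 76 mm diameter, 100 mm high, standing on the table; leave alone
- tin_b: Another red tin of the same size; leave alone
Not all that is in view belongs to the job. Of the things shaped like the spring, the bare steel one is meant.

How it is judged (in metres and radians):
On the way, in this order (a step that is already met when the one before it is completed fails the run):
1. the leg is down in the hole of the block (z of leg_tip in the frame of block_mid below -0.007 m and horizontal distance between leg_tip and block_mid below 0.021 m), for 0.2 s.
2. the spring is stretched with its leg still in the hole (value of joint spring_end above 0.015 m and z of leg_tip in the frame of block_mid below -0.004 m and horizontal distance between leg_tip and block_mid below 0.024 m), for 0.1 s.
At the end, for the whole second after the job is handed in: The leg is at least 7 mm down in the hole of the block, the eye lies round the post's neck below the head (its centre within 6 mm of the post's axis and within 4 mm above and 5 mm below the seat height), the spring is stretched by more than 15 mm and at rest (all of step 1 and horizontal distance between eye and post below 0.006 m and z of eye in the frame of post between -0.005 and 0.004 m and value of joint spring_end above 0.015 m and linear speed of spring below 0.02 m/s); the robot touches nothing.
It fails at once if the spring is forced against the block with more than 30 N (contact force between spring and block above 30 N).
It fails at once if the spring is forced against the lock unit or its post with more than 30 N (contact force between spring and latch above 30 N).
It fails at once if a drink carton or tin is moved by more than 30 mm (distance of any of carton_a, carton_b, tin_a, tin_b from where it was at the start of the episode above 0.03 m).
It also fails if it takes over 61 s, if anything falls off the work surface, if the arm or the gripper's body presses on something with over 40 N, if the wrist force passes 120 N, or if a joint passes its speed limit or range.

## Working session

There is one attempt and no reset: what is moved stays moved. The work goes in short steps, Python scripts to look and compute and a tool call to move; the robot and the scene stay as the last step left them, time stands still between calls to the robot, and variables do not carry over. Pictures are saved under pics/ and viewed, and the job is handed in when it is done.

Besides the shell and the picture viewer there is one more tool, called after "Call:" as name(argument=value, ...), one argument or row to a line, values as JSON. arm_command: Moves the arm, as the interface text tells. Its arguments: {"type":"object","properties":{"increments":{"type":"array","items":{"type":"array","items":{"type":"number"}}},"squeeze":{"type":"number"}},"required":["increments"]}

```bash
ls; mkdir -p pics
cat > h.py <<'E'
import numpy as np, cv2
from cell import robot
from scipy.spatial.transform import Rotation as R
def snap(n,f):
    s=robot.observe(); d=robot.snapshot(n); cv2.imwrite('pics/'+f,d['color'][:,:,::-1]); 
    if 'T_tool_cam' in d:
        T=np.eye(4);T[:3,:3]=R.from_euler('xyz',s['eef_rot']).as_matrix();T[:3,3]=s['ee_pos']
        d['cam_to_world']=T@np.array(d['T_tool_cam'])
    np.savez('pics/'+f[:-4]+'.npz',K=d['K'],C=d['cam_to_world']); return d
def px(f,u,v,z):
    a=np.load('pics/'+f+'.npz');K,C=a['K'],a['C']
    r=C[:3,:3]@np.linalg.solve(K,[u,v,1]);o=C[:3,3]
    return o+r*(z-o[2])/r[2]
def proj(f,p):
    a=np.load('pics/'+f+'.npz');K,C=a['K'],a['C']
    q=K@(np.linalg.inv(C)@np.append(p,1))[:3]; return q[:2]/q[2]
E
python3 - <<'E'
from h import *
for n in ['side','top','wrist']:
    d=snap(n,n+'0.png'); print(n,d['K'],d['cam_to_world'].round(3))
print(robot.observe())
E
```

```text
pics
side [[402.18729389   0.         272.95511725]
 [  0.         402.18729389 209.5452385 ]
 [  0.           0.           1.        ]] [[ 9.99000e-01 -4.60000e-02  1.90000e-02  5.03207e+02]
 [-4.60000e-02 -7.20000e-01  6.92000e-01 -6.92185e+02]
 [-1.80000e-02 -6.92000e-01 -7.22000e-01  8.25116e+02]
 [ 0.00000e+00  0.00000e+00  0.00000e+00  1.00000e+00]]
top [[382.77181786   0.         281.20460703]
 [  0.         382.77181786 209.2182138 ]
 [  0.           0.           1.        ]] [[ 8.900000e-02 -9.760000e-01  1.990000e-01  2.996540e+02]
 [-9.960000e-01 -8.600000e-02  2.200000e-02  2.816900e+01]
 [-4.000000e-03 -2.000000e-01 -9.800000e-01  1.130415e+03]
 [ 0.000000e+00  0.000000e+00  0.000000e+00  1.000000e+00]]
wrist [[306.313214     0.         273.64266712]
 [  0.         306.313214   206.85610085]
 [  0.           0.           1.        ]] [[ 3.91000e-01 -8.73000e-01 -2.93000e-01  3.27619e+02]
 [-9.21000e-01 -3.71000e-01 -1.23000e-01 -5.66198e+02]
 [-1.00000e-03  3.17000e-01 -9.48000e-01  3.71106e+02]
 [ 0.00000e+00  0.00000e+00  0.00000e+00  1.00000e+00]]
{'clock': 0.15, 'joint_pos': array([ 1.0721928 ,  0.38364915,  0.04385271,  1.59920193, -0.0179157 ,
        1.16121511, -0.04991863]), 'qvel': array([-0.00041977, -0.00180733, -0.00141495, -0.00257018,  0.00048751,
       -0.00078943, -0.00061478]), 'joint_efforts': array([ 2.38963607e-03, -4.34055555e+01,  1.02729913e+00, -2.49976945e+01,
        1.08526516e-02,  7.30380925e-03, -1.74144645e-05]), 'ee_pos': array([ 253.33924713, -597.85229214,  255.17987948]), 'eef_rot': array([ 3.14149779e+00,  2.07885770e-03, -1.16994930e+00]), 'ft_force': array([ 0.7753138 , -0.2241296 ,  0.94004943]), 'ft_torque': array([ 0.0029259 , -0.04996152, -0.0160579 ]), 'finger_gap': 0.9962268140257746}
```

View pics/side0.png

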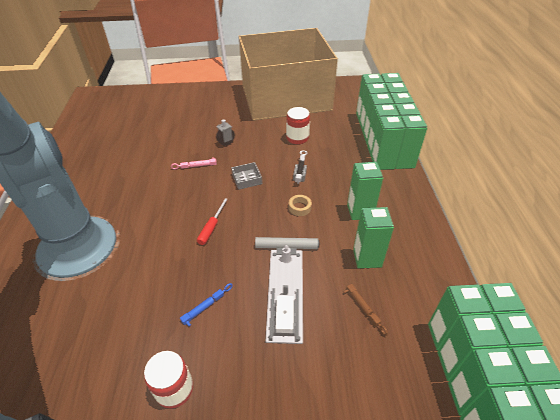

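View pics/top0.png

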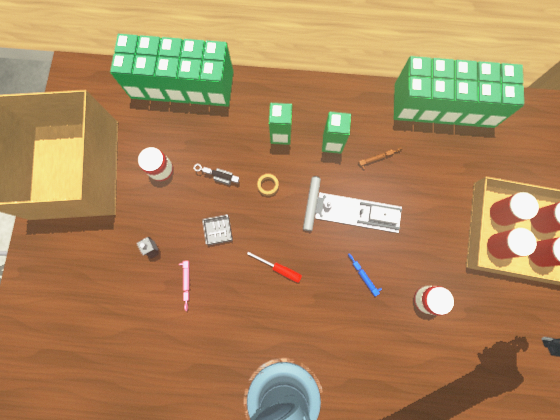

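View pics/wrist0.png

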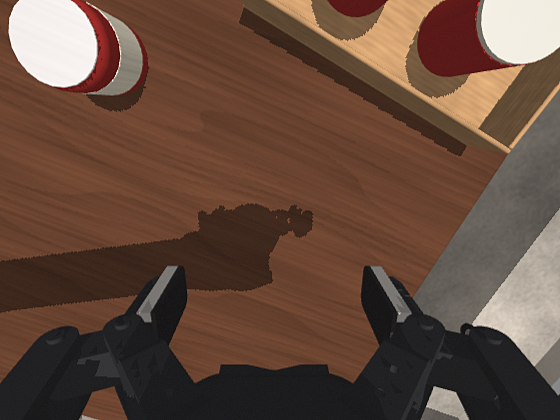

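Run:
```python
import cv2
t=cv2.imread('pics/top0.png');s=cv2.imread('pics/side0.png')
def c(i,x0,x1,y0,y1,f,n): cv2.imwrite(n,cv2.resize(i[y0:y1,x0:x1],None,fx=f,fy=f,interpolation=cv2.INTER_CUBIC))
c(t,185,255,150,200,10,'pics/t1.png');c(t,295,415,165,245,6,'pics/t2.png')
c(s,270,330,140,195,10,'pics/s1.png');c(s,245,325,225,355,4.5,'pics/s2.png')
```

```text
(no output)
```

View pics/t1.png

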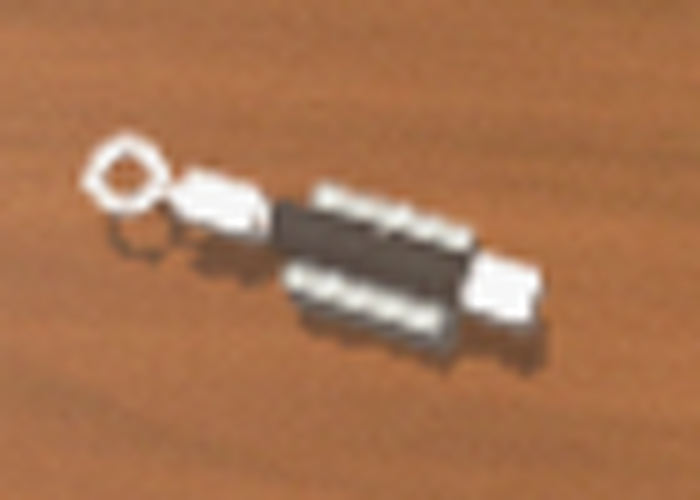

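View pics/t2.png

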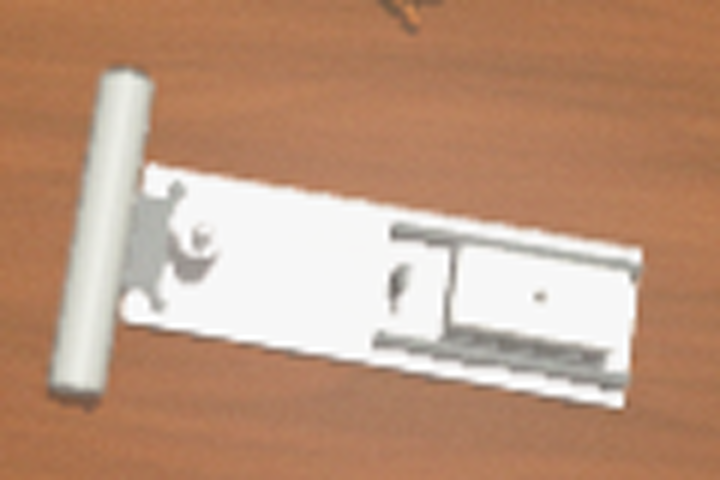

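View pics/s1.png

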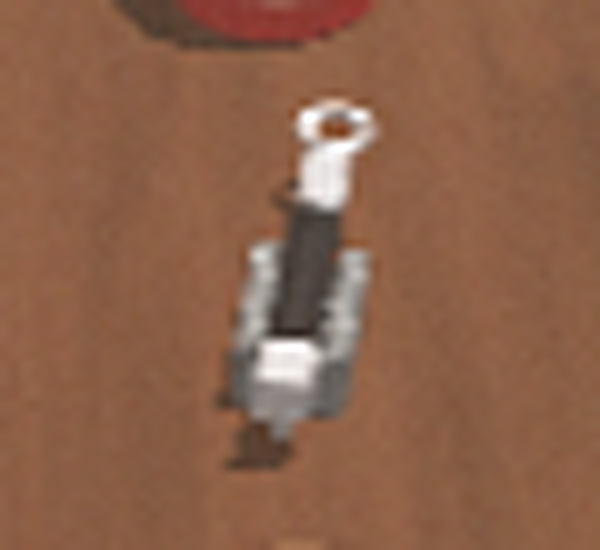

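View pics/s2.png

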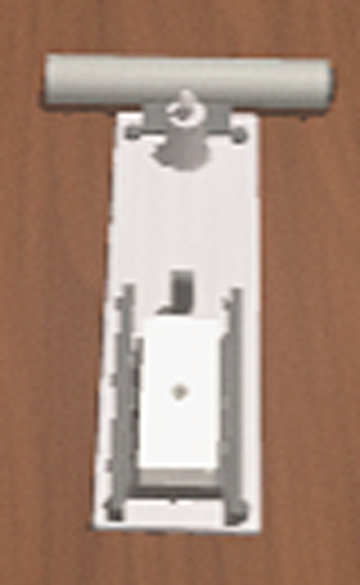

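Run:
```python
from h import *
def P(tag,top,side,z):
    f=lambda x0,y0,s,X,Y:(x0+(X+.5)/s-.5,y0+(Y+.5)/s-.5)
    a=px('top0',*f(*top),z)[:2]; b=px('side0',*f(*side),z)[:2]; print(tag,a.round(1),b.round(1),(a-b).round(1)); return (a+b)/2
t1=(185,150,10);t2=(295,165,6);s1=(270,140,10);s2=(245,225,4.5)
eye=P('eye',t1+(126,173),s1+(336,127),30)
lug=P('lug',t1+(220,202),s1+(325,173),35)
eb=P('endblock',t1+(503,287),s1+(288,364),36)
hole=P('hole',t2+(540,295),s2+(179,391),40)
post=P('posthead',t2+(202,237),s2+(185,108),58)
sad=P('saddle',t2+(403,275),s2+(182,275),39)
u=eye-eb;print(np.linalg.norm(u),np.degrees(np.arctan2(u[1],u[0])))
u=post-hole;print(np.linalg.norm(u),np.degrees(np.arctan2(u[1],u[0])))
# plate corners z 8
for a,b in [((148,163),(116,113)),((642,250),(258,112)),((622,408),(262,530)),((120,322),(92,530))]:
    f=lambda x0,y0,s,X,Y:(x0+(X+.5)/s-.5,y0+(Y+.5)/s-.5)
    print(px('top0',*f(*t2,*a),8).round(1),px('side0',*f(*s2,*b),8).round(1))
```

```text
eye [630.4 316.1] [631.8 315.5] [-1.3  0.6]
lug [622.4 285.6] [625.3 286.6] [-2.9 -1. ]
endblock [603.3 198.3] [605.6 197.2] [-2.3  1.1]
hole [ 534.  -246.8] [ 534.9 -247.7] [-0.9  0.9]
posthead [544.2 -80.6] [548.6 -89. ] [-4.3  8.4]
saddle [ 538.3 -180.7] [ 540.8 -181.5] [-2.5  0.8]
121.07490902858991 77.30590406776965
162.83136022376272 85.79114417255477
[591.3 -56.2   8. ] [512.  -50.9   8. ]
[ 568.2 -304.7    8. ] [592.9 -55.1   8. ]
[ 487.8 -296.9    8. ] [ 570.6 -305.1    8. ]
[509.  -47.9   8. ] [ 490.  -300.7    8. ]
```

```bash
cat >> h.py <<'E'
import json
def M(p,e):
    T=np.eye(4);T[:3,:3]=R.from_euler('xyz',e).as_matrix();T[:3,3]=p;return T
def getcmd(): return np.array(json.load(open('cmd.json')))
def setcmd(T): json.dump(np.array(T).tolist(),open('cmd.json','w'))
def applied(row):  # record the move made
    T=getcmd();D=np.eye(4);D[:3,:3]=R.from_rotvec(np.radians(row[3:6])).as_matrix();D[:3,3]=np.array(row[:3])*10
    T=T@D;setcmd(T);return T
def rel(T2,T1=None):
    T1=getcmd() if T1 is None else T1
    D=np.linalg.inv(T1)@T2
    return np.r_[D[:3,3]/10,np.degrees(R.from_matrix(D[:3,:3]).as_rotvec())].round(2)
def down(p,yawdeg,pitch=0): # tool down, tool x at yaw; pitch deg about tool x
    return M(p,[np.pi,0,np.radians(yawdeg)])@M([0,0,0],[np.radians(pitch),0,0])
def st():
    s=robot.observe();T=M(s['ee_pos'],s['eef_rot'])
    print('t',s['clock'],'p',s['ee_pos'].round(1),'e',np.degrees(s['eef_rot']).round(2),'F',s['ft_force'].round(1),'T',s['ft_torque'].round(2),'gap',round(s['finger_gap'],3),'err',rel(T))
    return T
E
python3 - <<'E'
from h import *
setcmd(M([253.62,-598.482,256.269],[np.pi,0,-1.17]))
T=st()
print('tins',px('top0',151,156,100),px('side0',298,114,100))
print('tinb',px('top0',438,300,100),px('side0',166,367,100))
print('cartons',[px('top0',u,v,155) for u,v in [(280,112),(339,120)]])
print(rel(down([626,285,150],-12.7)))
E
```

```text
t 0.15 p [ 253.3 -597.9  255.2] e [ 1.7999e+02  1.2000e-01 -6.7030e+01] F [ 0.8 -0.2  0.9] T [ 0.   -0.05 -0.02] gap 0.996 err [-0.07  0.    0.11 -0.01 -0.12 -0.  ]
tins [629.81879614 432.4258899  100.        ] [623.35473301 425.31540469 100.        ]
tinb [ 303.46277396 -378.66586516  100.        ] [ 309.33202186 -382.08413233  100.        ]
cartons [array([768.59947963,  77.58504775, 155.        ]), array([759.11337961, -84.92581225, 155.        ])]
[-66.82 -68.76  10.63  -0.     0.   -54.34]
```

Call:
arm_command(
  increments=[
    [-66.8, -68.8, 8, 0, 0, -54.3, 0],
    [-66.8, -68.8, 8, 0, 0, -54.3, 0],
    [-66.8, -68.8, 8, 0, 0, -54.3, 0],
    [-66.8, -68.8, 8, 0, 0, -54.3, 0],
    [-66.8, -68.8, 8, 0, 0, -54.3, 0],
    [-66.8, -68.8, 8, 0, 0, -54.3, 0],
    [-66.8, -68.8, 8, 0, 0, -54.3, 0],
    [-66.8, -68.8, 8, 0, 0, -54.3, 0],
    [-66.8, -68.8, 8, 0, 0, -54.3, 0],
    [-66.8, -68.8, 8, 0, 0, -54.3, 0],
    [-66.8, -68.8, 8, 0, 0, -54.3, 0],
    [-66.8, -68.8, 8, 0, 0, -54.3, 0],
    [-66.8, -68.8, 8, 0, 0, -54.3, 0],
    [-66.8, -68.8, 8, 0, 0, -54.3, 0],
    [-66.8, -68.8, 8, 0, 0, -54.3, 0],
    [-66.8, -68.8, 8, 0, 0, -54.3, 0],
    [-66.8, -68.8, 8, 0, 0, -54.3, 0],
    [-66.8, -68.8, 8, 0, 0, -54.3, 0],
    [-66.8, -68.8, 8, 0, 0, -54.3, 0],
  ],
)

```text
clock: 2.52
ee_pos: [626.8, 282.3, 176.2]
eef_rot: [3.14, -0.001, -0.225]
ft_force: [0.3, 0.3, -0.2]
finger_gap: 0.996
```

Run:
```python
from h import *
applied([-66.8,-68.8,8,0,0,-54.3]); st(); snap('wrist','w1.png')
```

```text
t 2.525 p [626.8 282.3 176.2] e [ 1.7989e+02 -3.0000e-02 -1.2900e+01] F [ 0.3  0.3 -0.2] T [-0.01  0.08  0.  ] gap 0.996 err [ 0.1   0.26  0.   -0.11  0.03  0.17]
```

View pics/w1.png

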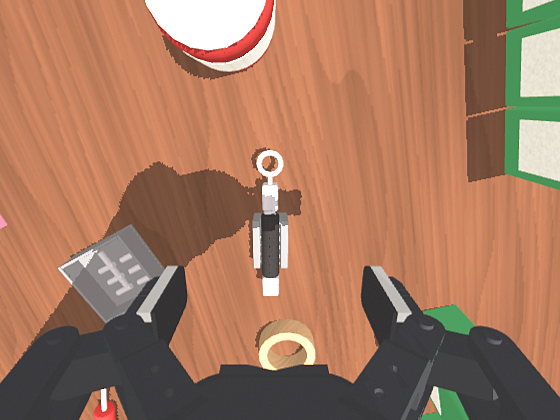

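Run:
```python
from h import *
i=cv2.imread('pics/w1.png');cv2.imwrite('pics/w1c.png',cv2.resize(i[140:310,220:320],None,fx=3.5,fy=3.5,interpolation=cv2.INTER_CUBIC))
for u,v,z in [(270,163.5,30),(269.5,198,35),(271,286,36)]: print(px('w1',u,v,z).round(1))
```

```text
[630.4 314.8  30. ]
[623.3 286.1  35. ]
[604.6 199.4  36. ]
```

View pics/w1c.png

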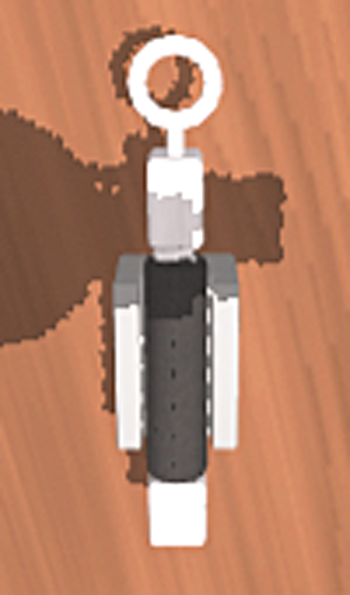

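Run:
```python
from h import *
st();print(rel(down([624,286,34],-12.6)))
```

```text
t 2.575 p [626.8 282.6 176.4] e [ 1.7992e+02 -3.0000e-02 -1.2890e+01] F [ 0.1 -0.9  0. ] T [-0.03 -0.    0.01] gap 0.999 err [ 0.08  0.23 -0.01 -0.08  0.03  0.15]
[-0.26 -0.04 14.23 -0.    0.   -0.14]
```

Call:
arm_command(
  increments=[
    [-0.26, -0.04, 5, 0, 0, -0.1, 60],
    [-0.26, -0.04, 9, 0, 0, -0.1, 60],
    [-0.26, -0.04, 10.5, 0, 0, -0.1, 60],
    [-0.26, -0.04, 10.5, 0, 0, -0.1, 60],
    [-0.26, -0.04, 10.5, 0, 0, -0.1, 60],
  ],
)

```text
clock: 3.2
ee_pos: [625.5, 286.7, 73.6]
eef_rot: [-3.139, -0.003, -0.221]
ft_force: [0.1, -0.6, -0.0]
finger_gap: 0.761
```

Run:
```python
from h import *
applied([-0.26,-0.04,10.5,0,0,-0.1]); st(); st();snap('wrist','w2.png')
```

```text
t 3.2 p [625.5 286.7  73.6] e [-1.7985e+02 -1.7000e-01 -1.2660e+01] F [ 0.1 -0.6 -0. ] T [-0.    0.01  0.04] gap 0.761 err [ 0.13 -0.11 -0.23  0.15  0.17  0.02]
t 3.2 p [625.5 286.7  73.6] e [-1.7985e+02 -1.7000e-01 -1.2660e+01] F [ 0.1 -0.6 -0. ] T [-0.    0.01  0.04] gap 0.761 err [ 0.13 -0.11 -0.23  0.15  0.17  0.02]
```

View pics/w2.png

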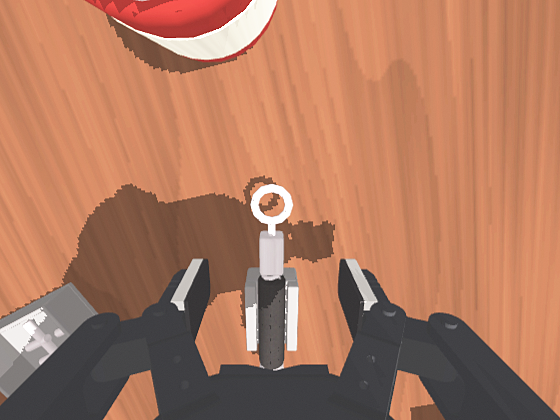

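Run:
```python
from h import *
st()
for u,v,z in [(271,203.5,30),(271,254,35)]: print(px('w2',u,v,z).round(1))
print(rel(down([624,286,33.5],-12.6)))
```

```text
t 3.25 p [625.6 286.9  73.9] e [-179.84   -0.19  -12.65] F [ 0.3 -0.1  0.1] T [ 0.07 -0.02  0.01] gap 0.758 err [ 0.14 -0.13 -0.26  0.16  0.19  0.01]
[630.  316.2  30. ]
[623.8 288.7  35. ]
[-0.   -0.    3.78 -0.    0.   -0.04]
```

Call:
arm_command(
  increments=[
    [-0.1, 0, 2, 0, 0, 0, 60],
    [-0.1, 0, 3.9, 0, 0, 0, 60],
    [-0.1, 0, 3.9, 0, 0, 0, 100],
    [-0.1, 0, 3.9, 0, 0, 0, 140],
  ],
  squeeze=60,
)

```text
clock: 3.75
ee_pos: [622.7, 286.2, 31.7]
eef_rot: [3.141, 0.001, -0.22]
ft_force: [0.3, -0.8, -0.2]
finger_gap: 0.449
```

Run:
```python
from h import *
applied([-0.1,0,3.9,0,0,0]); st(); snap('wrist','w3.png')
```

```text
t 3.75 p [622.7 286.2  31.7] e [ 1.7998e+02  5.0000e-02 -1.2630e+01] F [ 0.3 -0.8 -0.2] T [-0.02 -0.06 -0.01] gap 0.449 err [-0.03  0.01  0.06 -0.02 -0.05 -0.01]
```

View pics/w3.png

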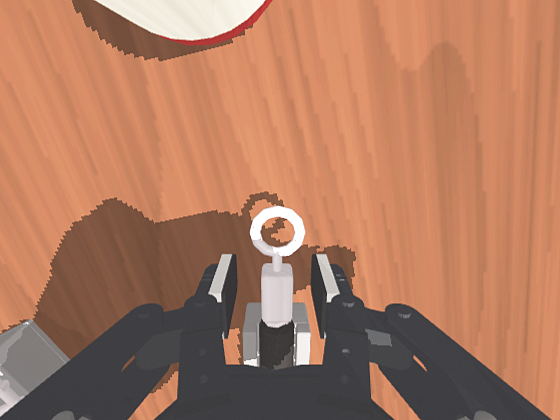

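Call:
arm_command(
  increments=[
    [0.1, 0, -0.2, 0, 0, 0, 150],
    [0.1, 0, -0.2, 0, 0, 0, 200],
    [0.1, 0, -0.2, 0, 0, 0, 255],
    [0.1, 0, -0.2, 0, 0, 0, 255],
    [0.1, 0, -0.2, 0, 0, 0, 255],
  ],
  squeeze=60,
)

```text
clock: 4.42
ee_pos: [624.5, 286.2, 35.1]
eef_rot: [-3.141, -0.001, -0.221]
ft_force: [-0.9, -0.5, 3.3]
finger_gap: 0.148
```

Run:
```python
from h import *
applied([.1,0,-.2,0,0,0]); st(); snap('wrist','w4.png')
```

```text
t 4.425 p [624.5 286.2  35.1] e [-1.7996e+02 -6.0000e-02 -1.2640e+01] F [-0.9 -0.5  3.3] T [-0.19  0.06  0.02] gap 0.148 err [ 0.04 -0.03 -0.08  0.04  0.06  0.  ]
```

View pics/w4.png

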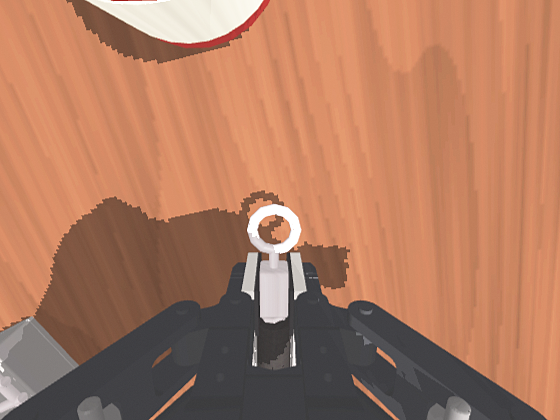

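Call:
arm_command(
  increments=[
    [0, 0, -1, 0, 0, 0, 255],
    [0, 0, -2.5, 0, 0, 0, 255],
    [0, 0, -5, 0, 0, 0, 255],
    [0, 0, -8, 0, 0, 0, 255],
    [0, 0, -10, 0, 0, 0, 255],
    [0, 0, -10, 0, 0, 0, 255],
  ],
  squeeze=80,
)

```text
clock: 5.22
ee_pos: [625.6, 287.1, 137.7]
eef_rot: [-3.138, -0.004, -0.221]
ft_force: [-0.1, -0.1, -1.4]
finger_gap: 0.148
```

Run:
```python
from h import *
applied([0,0,-10,0,0,0]); st(); snap('wrist','w5.png');snap('side','s5.png')
a=cv2.imread('pics/s5.png')[80:230,230:360];cv2.imwrite('pics/s5c.png',cv2.resize(a,None,fx=5,fy=4,interpolation=cv2.INTER_CUBIC))
```

```text
t 5.225 p [625.6 287.1 137.7] e [-179.79   -0.26  -12.64] F [-0.1 -0.1 -1.4] T [0.11 0.   0.07] gap 0.148 err [ 0.13 -0.15 -0.34  0.21  0.26  0.  ]
```

View pics/w5.png

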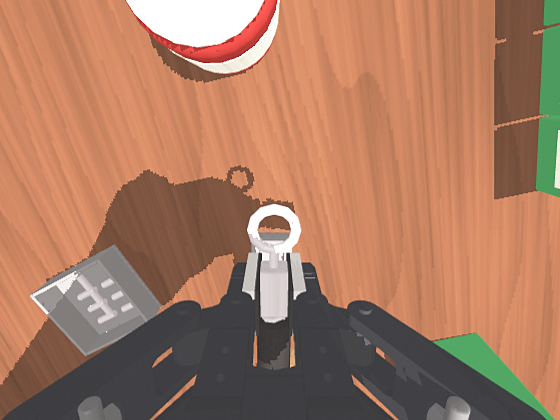

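View pics/s5c.png

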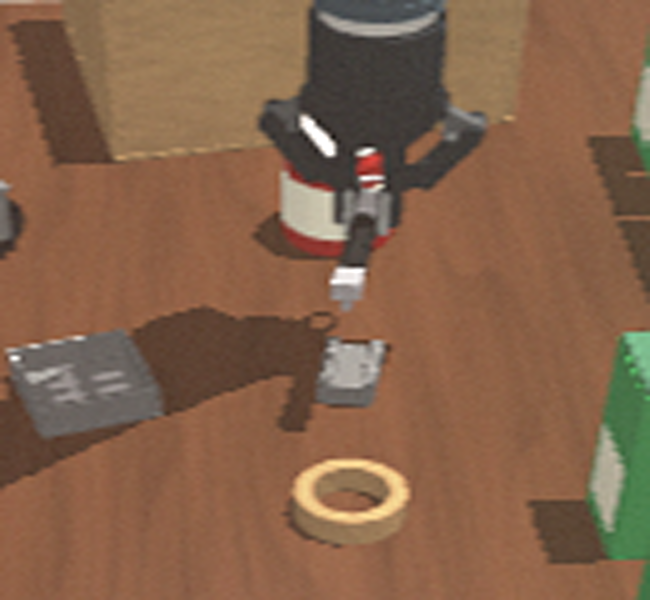

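Run:
```python
from h import *
T4=None
for f,(u,v),z in [('w4',(274,229.5),30.2)]:
    p=px(f,u,v,z);print(p)
    T=M([624.5,286.2,35.1],np.radians([-179.96,-.06,-12.64])); print('eye in tool',(np.linalg.inv(T)@np.append(p,1)).round(1))
print(rel(down([542.4,-155.5,150],-5)))
```

```text
[630.58716294 316.12601405  30.2       ]
eye in tool [ -0.6 -30.5   4.9   1. ]
[ 1.69 44.86 -1.57 -0.    0.   -7.64]
```

Call:
arm_command(
  increments=[
    [1.7, 44.9, -1.6, 0, 0, -7.6, 255],
    [1.7, 44.9, -1.6, 0, 0, -7.6, 255],
    [1.7, 44.9, -1.6, 0, 0, -7.6, 255],
    [1.7, 44.9, -1.6, 0, 0, -7.6, 255],
    [1.7, 44.9, -1.6, 0, 0, -7.6, 255],
    [1.7, 44.9, -1.6, 0, 0, -7.6, 255],
    [1.7, 44.9, -1.6, 0, 0, -7.6, 255],
    [1.7, 44.9, -1.6, 0, 0, -7.6, 255],
    [1.7, 44.9, -1.6, 0, 0, -7.6, 255],
    [1.7, 44.9, -1.6, 0, 0, -7.6, 255],
    [1.7, 44.9, -1.6, 0, 0, -7.6, 255],
  ],
)

```text
clock: 6.7
ee_pos: [542.8, -153.0, 150.1]
eef_rot: [-3.14, 0.0, -0.083]
ft_force: [-0.1, 0.3, -1.3]
finger_gap: 0.146
```

Run:
```python
from h import *
applied([1.7,44.9,-1.6,0,0,-7.6]); st(); snap('wrist','w6.png')
```

```text
t 6.7 p [ 542.8 -153.   150.1] e [-1.7992e+02  2.0000e-02 -4.7800e+00] F [-0.1  0.3 -1.3] T [ 0.11 -0.03 -0.03] gap 0.146 err [ 0.01 -0.29  0.02  0.08 -0.02 -0.26]
```

View pics/w6.png

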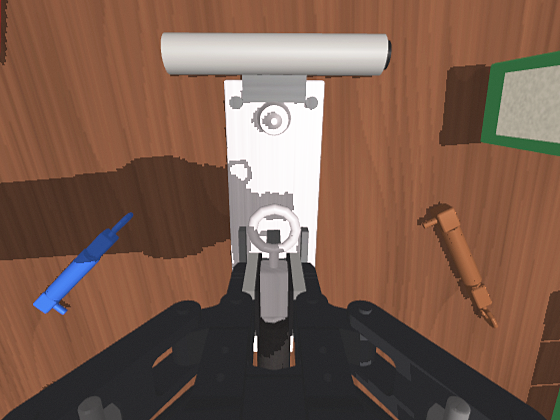

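Run:
```python
from h import *
st()
i=cv2.imread('pics/w6.png');cv2.imwrite('pics/w6c.png',cv2.resize(i[75:285,215:335],None,fx=5,fy=2.85 if 0 else 2.8,interpolation=cv2.INTER_CUBIC)[:,:])
cv2.imwrite('pics/w6d.png',cv2.resize(i[80:145,235:315],None,fx=8,fy=8,interpolation=cv2.INTER_CUBIC))
```

```text
t 6.75 p [ 542.8 -153.4  150.2] e [-1.7994e+02  1.0000e-02 -4.8100e+00] F [ 0.1 -0.9 -1.3] T [ 0.02 -0.01 -0.  ] gap 0.149 err [ 0.02 -0.25  0.01  0.06 -0.01 -0.23]
```

View pics/w6d.png

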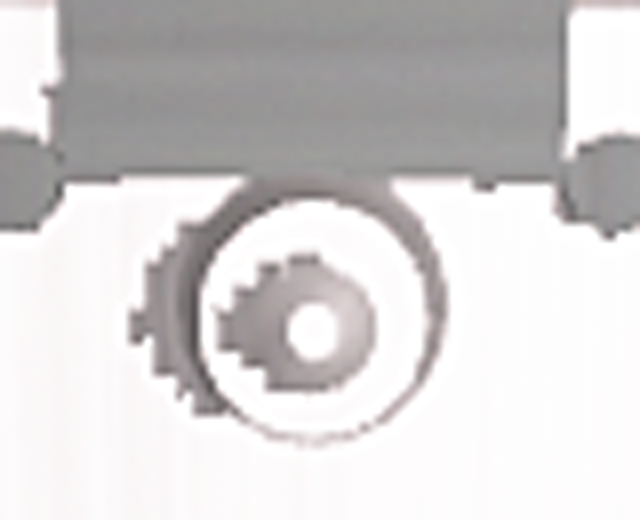

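Run:
```python
from h import *
print(px('w6',273.9,120.8,61).round(1),px('w6',273.9,119.3,44).round(1))
print(px('w6',225,83,8),px('w6',323,83,8))
print(rel(down([528,-318,150],-5)))
```

```text
[548.1 -81.8  61. ] [548.1 -81.6  44. ]
[512.07076267 -52.76903609   8.        ] [588.57050577 -59.13660796   8.        ]
[-1.000e-02  1.628e+01  3.000e-02 -0.000e+00  0.000e+00 -4.000e-02]
```

Call:
arm_command(
  increments=[
    [0, 16.3, 0, 0, 0, 0, 255],
    [0, 16.3, 0, 0, 0, 0, 255],
    [0, 16.3, 0, 0, 0, 0, 255],
    [0, 16.3, 0, 0, 0, 0, 255],
    [0, 16.3, 0, 0, 0, 0, 255],
    [0, 16.3, 0, 0, 0, 0, 255],
  ],
)

```text
clock: 7.5
ee_pos: [529.1, -315.3, 150.3]
eef_rot: [-3.14, -0.0, -0.084]
ft_force: [-0.4, -0.5, -1.1]
finger_gap: 0.145
```

Run:
```python
from h import *
applied([0,16.3,0,0,0,0]); st(); snap('wrist','w7.png')
i=cv2.imread('pics/w7.png');cv2.imwrite('pics/w7d.png',cv2.resize(i[70:205,215:335],None,fx=4,fy=4,interpolation=cv2.INTER_CUBIC))
```

```text
t 7.5 p [ 529.1 -315.3  150.3] e [-1.7992e+02 -1.0000e-02 -4.7900e+00] F [-0.4 -0.5 -1.1] T [ 0.07 -0.03  0.01] gap 0.145 err [ 0.07 -0.3   0.    0.08  0.01 -0.24]
```

View pics/w7.png

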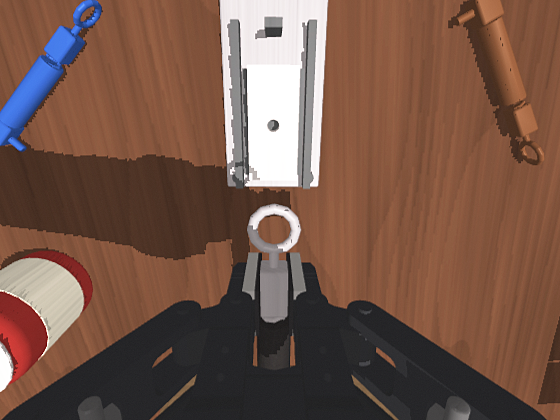

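View pics/w7d.png

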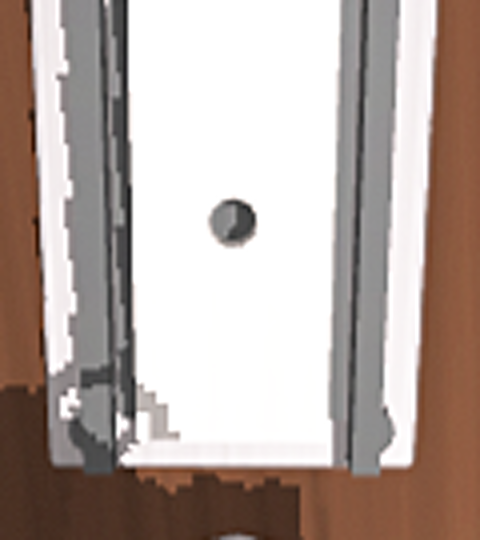

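Run:
```python
from h import *
h=px('w7',272.6,125.1,40);p=np.array([548.1,-81.7]);d=p-h[:2];print(h,np.hypot(*d),np.degrees(np.arctan2(d[1],d[0])))
T=M([529.1,-315.3,150.3],np.radians([-179.92,-.01,-4.79]))
e=px('w7',274,229,150.3-5);print('eye tool',np.linalg.inv(T)@np.append(e,1))
```

```text
[ 533.13836108 -248.04306268   40.        ] 167.01456565291605 84.86039142153446
eye tool [ -0.71580494 -30.82533092   5.04292033   1.        ]
```

Run:
```python
from h import *
st();print(rel(down([541.9,-156.8,85],-5)))
```

```text
t 7.55 p [ 529.  -315.6  150.3] e [-1.7994e+02 -1.0000e-02 -4.8000e+00] F [ 0.2  0.7 -0.5] T [ 0.05  0.02 -0.01] gap 0.147 err [ 0.07 -0.27 -0.01  0.06  0.01 -0.24]
[ -0.04 -16.2    6.53  -0.     0.    -0.04]
```

Call:
arm_command(
  increments=[
    [0, -5, 0, 0, 0, 0, 255],
    [0, -10, 1, 0, 0, 0, 255],
    [0, -16.2, 3, 0, 0, 0, 255],
    [0, -16.2, 6.5, 0, 0, 0, 255],
    [0, -16.2, 6.5, 0, 0, 0, 255],
    [0, -16.2, 6.5, 0, 0, 0, 255],
    [0, -16.2, 6.5, 0, 0, 0, 255],
    [0, -16.2, 6.5, 0, 0, 0, 255],
    [0, -16.2, 6.5, 0, 0, 0, 255],
  ],
)

```text
clock: 8.68
ee_pos: [542.6, -157.5, 85.9]
eef_rot: [3.141, -0.001, -0.089]
ft_force: [0.6, 0.3, -2.1]
finger_gap: 0.143
```

Run:
```python
from h import *
applied([0,-16.2,6.5,0,0,0]); st(); snap('side','s8.png');snap('top','t8.png');snap('wrist','w8.png');st()
i=cv2.imread('pics/s8.png');cv2.imwrite('pics/s8c.png',cv2.resize(i[220:350,235:335],None,fx=4.5,fy=4.5,interpolation=cv2.INTER_CUBIC))
i=cv2.imread('pics/t8.png');cv2.imwrite('pics/t8c.png',cv2.resize(i[165:245,295:415],None,fx=6,fy=6,interpolation=cv2.INTER_CUBIC))
```

```text
t 8.675 p [ 542.6 -157.5   85.9] e [ 1.7998e+02 -7.0000e-02 -5.0900e+00] F [ 0.6  0.3 -2.1] T [ 0.09 -0.02  0.02] gap 0.143 err [ 0.04  0.06 -0.07 -0.02  0.07  0.05]
t 8.825 p [ 542.3 -157.    85.5] e [ 1.80e+02 -2.00e-02 -5.05e+00] F [-0.8  0.3 -2. ] T [ 0.06  0.01 -0.01] gap 0.146 err [ 0.    0.02 -0.02 -0.    0.02  0.02]
```

View pics/s8c.png

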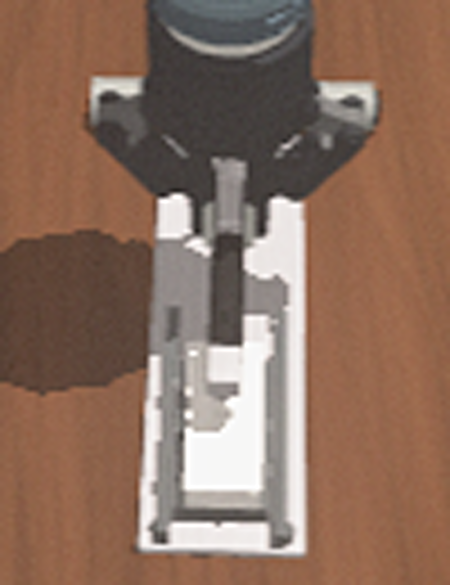

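View pics/t8c.png

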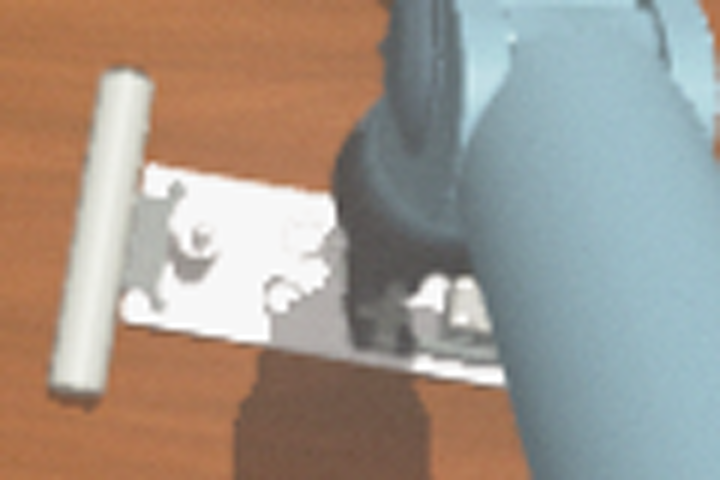

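Run:
```python
from h import *
i=cv2.imread('pics/s8.png')[290:325,268:305];i=cv2.resize(i,None,fx=16,fy=16,interpolation=cv2.INTER_NEAREST)
T=M([542.3,-157.0,85.5],np.radians([180,0,-5.05]))
def tool(p): return (T@np.append(p,1))[:3]
def dr(P,c):
    u=proj('s8',P); q=((u-[268,290]+.5)*16).astype(int); cv2.drawMarker(i,tuple(int(a) for a in q),c,0,12,2); print(P.round(1),u.round(1))
L=-.5;Y=91.4;Z=7
for sx in(-8,8):
  for z in(-8,8): dr(tool([L+sx,Y+8,Z+z]),(0,0,255))
  dr(tool([L+sx,Y-12,Z-8]),(255,0,0))
dr(tool([L,Y,Z+20]),(0,255,0)); dr(np.array([533.4,-247.8,40]),(255,0,255))
cv2.imwrite('pics/s8d.png',i)
```

```text
[ 525.1 -255.3   86.5] [280.  303.6]
[ 525.1 -255.3   70.5] [280.  307.6]
[ 526.8 -235.3   86.5] [280.3 295.3]
[ 541.  -256.7   86.5] [287.7 303.8]
[ 541.  -256.7   70.5] [287.6 307.8]
[ 542.8 -236.8   86.5] [287.8 295.5]
[ 533.8 -248.    58.5] [283.9 307.3]
[ 533.4 -247.8   40. ] [283.7 311.6]
```

View pics/s8d.png

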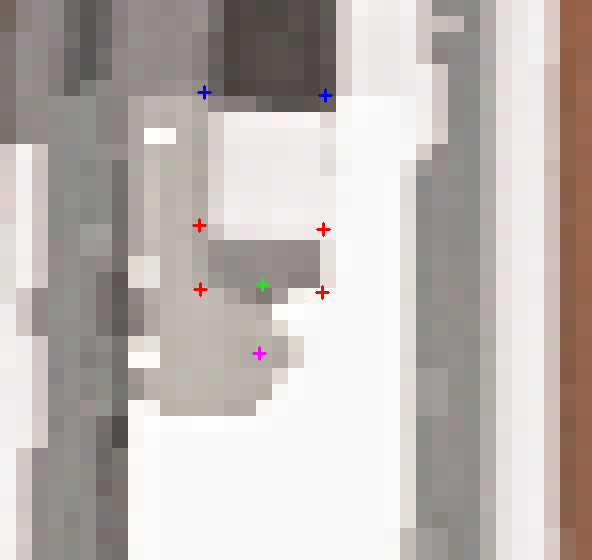

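Call:
arm_command(
  increments=[
    [0, 0, 0.6, 0, 0, 0, 255],
    [0, 0, 1.2, 0, 0, 0, 255],
    [0, 0, 1.6, 0, 0, 0, 255],
    [0, 0, 1.6, 0, 0, 0, 255],
    [0, 0, 1.6, 0, 0, 0, 255],
    [0, 0, 1.6, 0, 0, 0, 255],
  ],
)

```text
clock: 9.57
ee_pos: [542.5, -156.9, 69.5]
eef_rot: [3.142, -0.001, -0.088]
ft_force: [-0.2, -0.1, -1.8]
finger_gap: 0.147
```

Run:
```python
from h import *
applied([0,0,1.6,0,0,0]); T=st(); snap('side','s9.png')
i=cv2.imread('pics/s9.png')[290:325,268:305];cv2.imwrite('pics/s9d.png',cv2.resize(i,None,fx=16,fy=16,interpolation=cv2.INTER_NEAREST))
print('leg',T@[-.3,91.4,27,1],proj('s9',(T@[-.3,91.4,27,1])[:3]))
```

```text
t 9.575 p [ 542.5 -156.9   69.5] e [ 1.80e+02 -3.00e-02 -5.03e+00] F [-0.2 -0.1 -1.8] T [ 0.07 -0.03 -0.  ] gap 0.147 err [ 0.02 -0.   -0.02 -0.    0.03 -0.01]
leg [ 534.24281227 -247.89734924   42.51590761    1.        ] [284.10695544 311.02156764]
```

View pics/s9d.png

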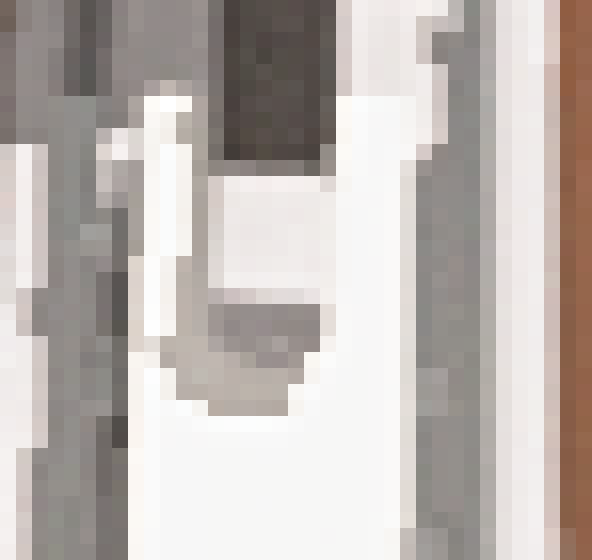

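Call:
arm_command(
  increments=[
    [0, 0, 0.1, 0, 0, 0, 255],
    [0, 0, 0.2, 0, 0, 0, 255],
    [0, 0, 0.3, 0, 0, 0, 255],
    [0, 0, 0.3, 0, 0, 0, 255],
  ],
)

```text
clock: 10.12
ee_pos: [542.2, -156.8, 66.1]
eef_rot: [-3.141, 0.0, -0.088]
ft_force: [0.3, -0.3, -2.4]
finger_gap: 0.142
```

Call:
arm_command(
  increments=[
    [0, 0, 0.1, 0, 0, 0, 255],
    [0, 0, 0.2, 0, 0, 0, 255],
    [0, 0, 0.2, 0, 0, 0, 255],
  ],
)

```text
clock: 10.5
ee_pos: [542.2, -156.8, 64.1]
eef_rot: [-3.142, 0.0, -0.088]
ft_force: [-0.4, -0.1, -1.4]
finger_gap: 0.149
```

Call:
arm_command(
  increments=[
    [0, 0, 0.1, 0, 0, 0, 255],
    [0, 0, 0.2, 0, 0, 0, 255],
    [0, 0, 0.3, 0, 0, 0, 255],
    [0, 0, 0.3, 0, 0, 0, 255],
  ],
)

```text
clock: 11.0
ee_pos: [542.2, -156.8, 61.2]
eef_rot: [-3.142, 0.0, -0.088]
ft_force: [-0.6, 0.4, -0.6]
finger_gap: 0.148
```

Run:
```python
from h import *
applied([0,0,.8,0,0,0]); T=st()
```

```text
t 11.0 p [ 542.2 -156.8   61.2] e [-1.80e+02  1.00e-02 -5.03e+00] F [-0.6  0.4 -0.6] T [ 0.06 -0.02 -0.  ] gap 0.148 err [-0.01 -0.    0.01  0.   -0.01 -0.  ]
```

Call:
arm_command(
  increments=[
    [0, 0, 0.1, 0, 0, 0, 255],
    [0, 0, 0.2, 0, 0, 0, 255],
    [0, 0, 0.2, 0, 0, 0, 255],
  ],
)

```text
clock: 11.38
ee_pos: [542.2, -156.8, 59.2]
eef_rot: [-3.142, 0.0, -0.088]
ft_force: [0.4, 0.7, -1.3]
finger_gap: 0.145
```

Run:
```python
from h import *
applied([0,0,.2,0,0,0]); T=st();snap('side','s10.png');st()
i=cv2.imread('pics/s10.png')[270:325,260:310];cv2.imwrite('pics/s10d.png',cv2.resize(i,None,fx=10,fy=10,interpolation=cv2.INTER_NEAREST))
```

```text
t 11.375 p [ 542.2 -156.8   59.2] e [-1.7999e+02  1.0000e-02 -5.0300e+00] F [ 0.4  0.7 -1.3] T [ 0.05  0.01 -0.01] gap 0.145 err [-0.01 -0.    0.01  0.01 -0.01 -0.  ]
t 11.425 p [ 542.3 -156.8   59.2] e [-180.      0.     -5.03] F [-0.3  0.3 -1.7] T [ 0.07 -0.05 -0.01] gap 0.146 err [-0.   -0.01  0.    0.   -0.   -0.01]
```

View pics/s10d.png

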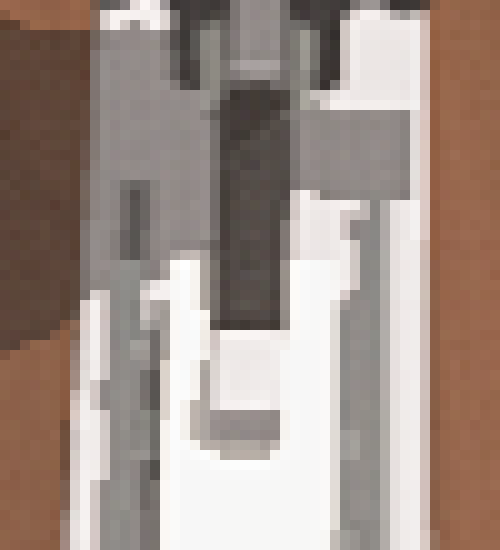

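Call:
arm_command(
  increments=[
    [0, 0, 0.1, 0, 0, 0, 255],
    [0, 0, 0.2, 0, 0, 0, 255],
    [0, 0, 0.3, 0, 0, 0, 255],
    [0, 0, 0.3, 0, 0, 0, 255],
  ],
)

```text
clock: 11.92
ee_pos: [542.2, -156.8, 56.1]
eef_rot: [-3.141, 0.0, -0.088]
ft_force: [-0.0, 0.5, -0.9]
finger_gap: 0.143
```

Run:
```python
from h import *
applied([0,0,.3,0,0,0]); T=st()
```

```text
t 11.925 p [ 542.2 -156.8   56.1] e [-1.7999e+02  2.0000e-02 -5.0300e+00] F [-0.   0.5 -0.9] T [ 0.09 -0.04  0.03] gap 0.143 err [-0.01 -0.    0.02  0.01 -0.02 -0.  ]
```

Call:
arm_command(
  increments=[
    [0, -0.2, 0, 0, 0, 0, 255],
    [0, -0.5, 0, 0, 0, 0, 255],
    [0, -0.9, 0, 0, 0, 0, 255],
    [0, -1.3, 0, 0, 0, 0, 255],
    [0, -1.7, 0, 0, 0, 0, 255],
    [0, -2.0, 0, 0, 0, 0, 255],
    [0, -2.0, 0, 0, 0, 0, 255],
  ],
  squeeze=100,
)

```text
clock: 12.8
ee_pos: [543.9, -138.4, 56.3]
eef_rot: [3.139, 0.0, -0.088]
ft_force: [0.4, -6.3, -2.4]
finger_gap: 0.141
```

Run:
```python
from h import *
applied([0,-2,0,0,0,0]); T=st();snap('wrist','w11.png');snap('side','s11.png');st()
i=cv2.imread('pics/s11.png')[250:325,255:315];cv2.imwrite('pics/s11d.png',cv2.resize(i,None,fx=8,fy=8,interpolation=cv2.INTER_NEAREST))
```

```text
t 12.8 p [ 543.9 -138.4   56.3] e [179.87   0.    -5.05] F [ 0.4 -6.3 -2.4] T [-1.17 -0.04  0.06] gap 0.141 err [-0.01  0.15 -0.   -0.13 -0.    0.02]
t 12.9 p [ 543.9 -138.8   56.3] e [ 1.7987e+02 -1.0000e-02 -5.0800e+00] F [ 0.3 -6.6 -1.9] T [-1.18 -0.07  0.12] gap 0.137 err [ 0.    0.18 -0.   -0.13  0.01  0.04]
```

View pics/s11d.png

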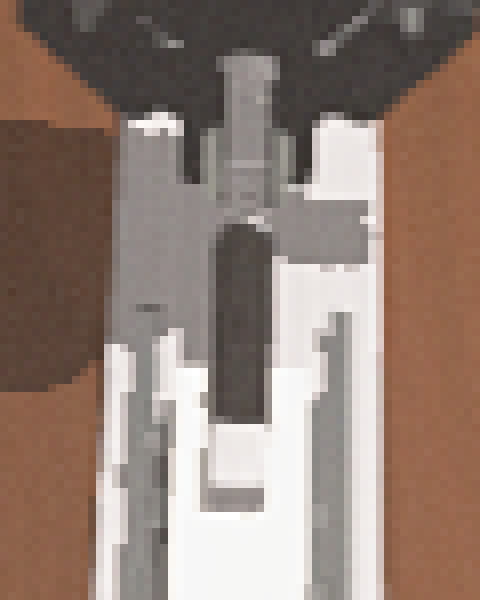

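View pics/w11.png

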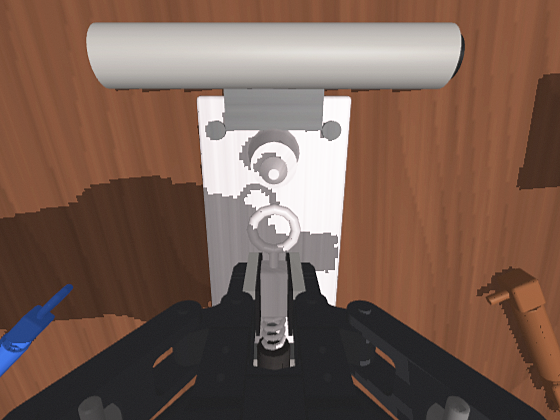

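```bash
cat >> h.py <<'E'
O=np.array([533.9,-247.9,49.0]); D=np.array([np.cos(np.radians(84.97)),np.sin(np.radians(84.97)),0])
def pose(s,th,dz=0,lat=0,yaw=-5.03):
    t=np.radians(th);Tt=down([0,0,0],yaw,th)
    lug=O+[0,0,dz]+(92+s)*(np.cos(t)*D+np.array([0,0,np.sin(t)]))+lat*np.array([.996,-.088,0])
    Tt[:3,3]=lug-Tt[:3,:3]@[0,-.5,7.1];return Tt
E
python3 - <<'E'
from h import *
print(px('w11',274,229,49.3),px('w11',274,174.5,61))
print(rel(pose(20,0)))
for s,th in [(20,3),(20,7),(30,7),(40,7),(45.5,7),(46,6)]: 
    T=pose(s,th); print(s,th,rel(T), 'eye',(T@[0,-30.5,7.1,1])[:3].round(1))
E
```

```text
[ 545.86050546 -108.4871116    49.3       ] [548.18179336 -81.84272428  61.        ]
[-0.04 -0.01  0.02 -0.    0.   -0.01]
20 3 [-0.04  0.04 -0.57  3.   -0.   -0.01] eye [ 546.3 -106.6   56.4]
20 7 [-0.04  0.16 -1.34  7.   -0.   -0.01] eye [ 546.3 -107.5   66.3]
30 7 [-0.04 -0.83 -1.46  7.   -0.   -0.01] eye [547.1 -97.6  67.5]
40 7 [-0.04 -1.82 -1.58  7.   -0.   -0.01] eye [548.  -87.7  68.7]
45.5 7 [-0.04 -2.37 -1.65  7.   -0.   -0.01] eye [548.5 -82.3  69.4]
46 6 [-0.04 -2.46 -1.42  6.   -0.   -0.01] eye [548.5 -81.5  66.6]
```

Call:
arm_command(
  increments=[
    [0, 0.02, -0.4, 2, 0, 0, 255],
    [0, 0.08, -0.8, 4, 0, 0, 255],
    [0, 0.14, -1.2, 6, 0, 0, 255],
    [0, 0.16, -1.39, 7, 0, 0, 255],
    [0, 0.16, -1.39, 7, 0, 0, 255],
    [0, -0.3, -1.45, 7, 0, 0, 255],
    [0, -0.8, -1.51, 7, 0, 0, 255],
  ],
)

```text
clock: 13.78
ee_pos: [544.4, -131.9, 70.9]
eef_rot: [-3.023, -0.0, -0.09]
ft_force: [-0.2, -7.9, -4.9]
finger_gap: 0.14
```

Run:
```python
from h import *
applied([0,-.8,-1.51,7,0,0]); T=st();snap('wrist','w12.png');st()
```

```text
t 13.775 p [ 544.4 -131.9   70.9] e [-1.732e+02 -2.000e-02 -5.130e+00] F [-0.2 -7.9 -4.9] T [-1.66 -0.11  0.11] gap 0.14 err [-0.01  0.3   0.01 -0.2   0.03  0.09]
t 13.825 p [ 544.5 -131.    71. ] e [-1.7318e+02 -1.0000e-02 -5.0700e+00] F [ 0.2 -7.6 -4.8] T [-1.66 -0.03  0.01] gap 0.139 err [-0.01  0.2   0.01 -0.18  0.01  0.03]
```

View pics/w12.png

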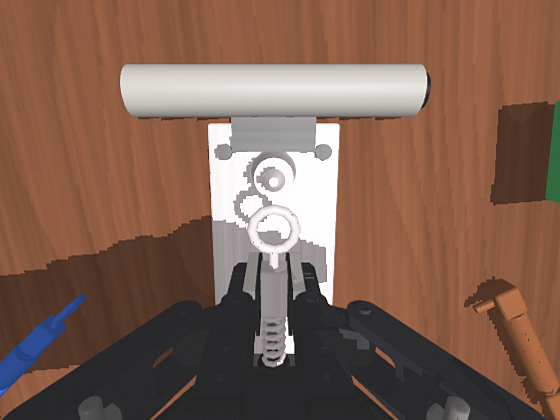

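Run:
```python
from h import *
for s in (40,45.5,47): print(rel(pose(s,7,.5)))
```

```text
[-0.04 -1.03  0.01 -0.   -0.   -0.01]
[-0.04 -1.58  0.01 -0.   -0.   -0.01]
[-0.04 -1.73  0.01 -0.   -0.   -0.01]
```

Call:
arm_command(
  increments=[
    [0, -0.4, 0, 0, 0, 0, 255],
    [0, -0.8, 0, 0, 0, 0, 255],
    [0, -1.2, 0, 0, 0, 0, 255],
    [0, -1.5, 0, 0, 0, 0, 255],
    [0, -1.6, 0, 0, 0, 0, 255],
    [0, -1.6, 0, 0, 0, 0, 255],
  ],
)

```text
clock: 14.58
ee_pos: [545.6, -118.4, 72.6]
eef_rot: [-3.026, -0.0, -0.09]
ft_force: [0.1, -10.5, -5.6]
finger_gap: 0.149
```

Run:
```python
from h import *
applied([0,-1.6,0,0,0,0]); T=st();snap('wrist','w13.png');snap('side','s13.png');T=st()
print('eye',T@[0,-30.5,7.1,1])
i=cv2.imread('pics/s13.png')[240:325,255:315];cv2.imwrite('pics/s13d.png',cv2.resize(i,None,fx=7,fy=7,interpolation=cv2.INTER_NEAREST))
i=cv2.imread('pics/w13.png')[170:280,220:330];cv2.imwrite('pics/w13d.png',cv2.resize(i,None,fx=5,fy=5,interpolation=cv2.INTER_CUBIC))
```

```text
t 14.575 p [ 545.6 -118.4   72.6] e [-1.7335e+02 -2.0000e-02 -5.1700e+00] F [  0.1 -10.5  -5.6] T [-2.22 -0.08  0.12] gap 0.149 err [-0.01  0.53  0.01 -0.35  0.04  0.13]
t 14.675 p [ 545.6 -118.5   72.6] e [-1.7335e+02 -2.0000e-02 -5.1800e+00] F [ -0.  -10.5  -5.7] T [-2.11 -0.08  0.18] gap 0.141 err [-0.01  0.54  0.01 -0.35  0.04  0.14]
eye [548.44401272 -87.50139743  69.03558838   1.        ]
```

View pics/w13d.png

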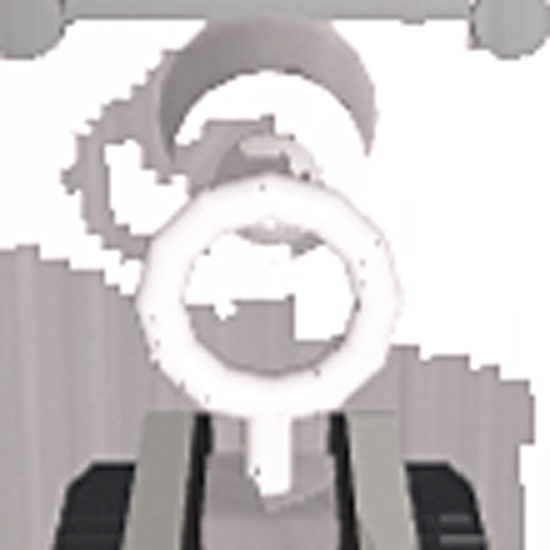

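View pics/s13d.png

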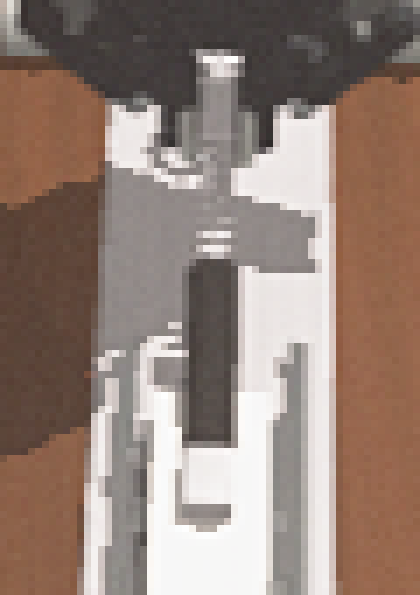

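Call:
arm_command(
  increments=[
    [0, -0.3, 0, 0, 0, 0, 255],
    [0, -0.6, 0, 0, 0, 0, 255],
    [0, -0.65, 0, 0, 0, 0, 255],
    [0, -0.65, 0, 0, 0, 0, 255],
  ],
)

```text
clock: 15.18
ee_pos: [546.1, -112.8, 73.2]
eef_rot: [-3.026, -0.0, -0.091]
ft_force: [-0.1, -11.7, -6.3]
finger_gap: 0.143
```

Run:
```python
from h import *
applied([0,-.65,0,0,0,0]); T=st();snap('wrist','w14.png');T=st()
print('eye',T@[0,-30.5,7.1,1],'tip px',proj('w14',[548.1,-81.7,61]),'eye px',proj('w14',(T@[0,-30.5,7.1,1])[:3]))
i=cv2.imread('pics/w14.png')[170:280,220:330];cv2.imwrite('pics/w14d.png',cv2.resize(i,None,fx=5,fy=5,interpolation=cv2.INTER_CUBIC))
```

```text
t 15.175 p [ 546.1 -112.8   73.2] e [-1.734e+02 -2.000e-02 -5.200e+00] F [ -0.1 -11.7  -6.3] T [-2.4  -0.12  0.2 ] gap 0.143 err [-0.01  0.62  0.01 -0.41  0.04  0.16]
t 15.225 p [ 546.1 -112.9   73.3] e [-1.7341e+02 -2.0000e-02 -5.2100e+00] F [  1.3 -12.1  -6.6] T [-2.33 -0.11  0.21] gap 0.141 err [-0.    0.62  0.01 -0.41  0.04  0.17]
eye [548.95691746 -81.89488337  69.7196325    1.        ] tip px [273.56732939 222.19731818] eye px [275.5802054  227.59867439]
```

View pics/w14d.png

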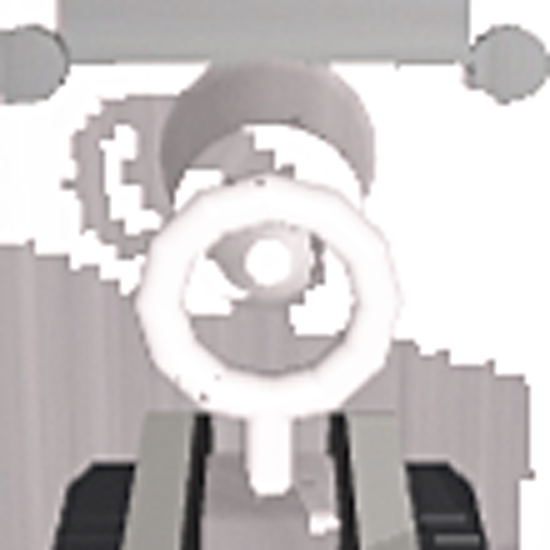

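Run:
```python
from h import *
from scipy.optimize import brentq
s=brentq(lambda s: rel(pose(s,7,.5))[1],40,65); print(s,rel(pose(s,7,.5)))
for th in (6,5,4,3,2,1,0):
    s2=(122+s)*np.cos(np.radians(7))/np.cos(np.radians(th))-122+.3
    T=pose(s2,th,.5*th/7); print(th,round(s2,1),rel(T),(T@[0,-30.5,7.1,1])[:3].round(1))
```

```text
52.2 [-0.04 -0.    0.01 -0.   -0.   -0.01]
6 52.2 [-0.04 -0.01  0.26 -1.   -0.   -0.01] [549.1 -75.4  67.6]
5 51.9 [-0.04  0.02  0.52 -2.   -0.   -0.01] [549.1 -75.4  64.5]
4 51.6 [-0.04  0.04  0.78 -3.   -0.   -0.01] [549.1 -75.4  61.4]
3 51.4 [-0.04  0.06  1.03 -4.   -0.   -0.01] [549.1 -75.4  58.3]
2 51.3 [-0.04  0.08  1.29 -5.   -0.   -0.01] [549.1 -75.4  55.2]
1 51.2 [-0.04  0.11  1.54 -6.   -0.   -0.01] [549.1 -75.4  52.1]
0 51.2 [-0.04  0.12  1.8  -7.   -0.   -0.01] [549.1 -75.4  49. ]
```

Call:
arm_command(
  increments=[
    [0, -0.01, 0.26, -1, 0, 0, 255],
    [0, 0.02, 0.52, -2, 0, 0, 255],
    [0, 0.04, 0.78, -3, 0, 0, 255],
    [0, 0.06, 1.03, -4, 0, 0, 255],
    [0, 0.06, 1.03, -4, 0, 0, 255],
  ],
)

```text
clock: 15.85
ee_pos: [546.1, -111.6, 63.3]
eef_rot: [-3.096, 0.0, -0.09]
ft_force: [0.2, -12.2, -3.8]
finger_gap: 0.142
```

Run:
```python
from h import *
applied([0,.06,1.03,-4,0,0]); T=st();snap('wrist','w15.png');T=st()
print('eye',T@[-.6,-30.5,7.1,1],'tip px',proj('w15',[548.1,-81.7,61]),'eye px',proj('w15',(T@[-.6,-30.5,7.1,1])[:3]))
i=cv2.imread('pics/w15.png')[170:280,220:330];cv2.imwrite('pics/w15d.png',cv2.resize(i,None,fx=5,fy=5,interpolation=cv2.INTER_CUBIC))
```

```text
t 15.85 p [ 546.1 -111.6   63.3] e [-1.7741e+02  2.0000e-02 -5.1500e+00] F [  0.2 -12.2  -3.8] T [-2.34 -0.09  0.15] gap 0.142 err [-0.02  0.56  0.02 -0.41 -0.01  0.12]
t 15.9 p [ 546.1 -111.9   63.3] e [-1.7741e+02  2.0000e-02 -5.1800e+00] F [ -0.1 -12.6  -3.5] T [-2.29 -0.06  0.17] gap 0.143 err [-0.01  0.59  0.02 -0.41 -0.01  0.14]
eye [548.30355258 -81.18916092  57.62563348   1.        ] tip px [273.85552377 232.12038396] eye px [274.2128494  228.23019099]
```

View pics/w15d.png

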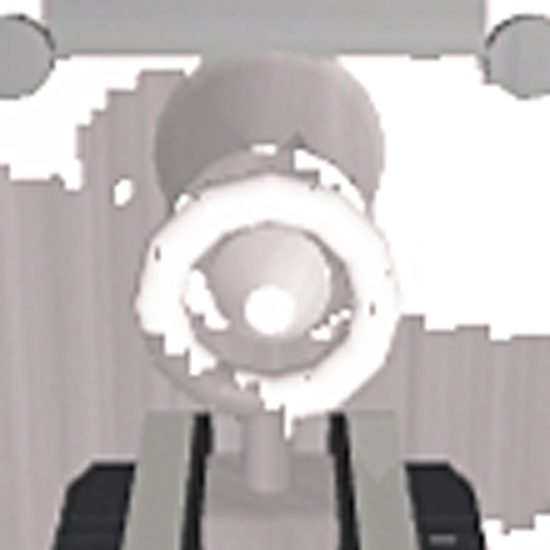

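Call:
arm_command(
  increments=[
    [0, 0.02, 0.26, -1, 0, 0, 255],
    [0, 0.04, 0.52, -2, 0, 0, 255],
    [0, 0.06, 0.77, -3, 0, 0, 255],
    [0, 0.06, 0.77, -3, 0, 0, 255],
  ],
)

```text
clock: 16.4
ee_pos: [546.2, -111.8, 55.9]
eef_rot: [3.134, 0.001, -0.09]
ft_force: [-0.2, -11.6, -2.3]
finger_gap: 0.14
```

Run:
```python
from h import *
applied([0,.06,.77,-3,0,0]); T=st();snap('wrist','w16.png');T=st();snap('side','s16.png')
print('eye',T@[-.6,-30.5,7.1,1],'tip px',proj('w16',[548.1,-81.7,61]),'eye px',proj('w16',(T@[-.6,-30.5,7.1,1])[:3]))
i=cv2.imread('pics/w16.png')[170:280,220:330];cv2.imwrite('pics/w16d.png',cv2.resize(i,None,fx=5,fy=5,interpolation=cv2.INTER_CUBIC))
i=cv2.imread('pics/s16.png')[240:325,255:315];cv2.imwrite('pics/s16d.png',cv2.resize(i,None,fx=7,fy=7,interpolation=cv2.INTER_NEAREST))
```

```text
t 16.4 p [ 546.2 -111.8   55.9] e [ 1.7959e+02  4.0000e-02 -5.1600e+00] F [ -0.2 -11.6  -2.3] T [-2.25  0.03  0.1 ] gap 0.14 err [-0.01  0.55  0.02 -0.41 -0.04  0.12]
t 16.45 p [ 546.2 -112.1   56. ] e [ 1.7959e+02  3.0000e-02 -5.1800e+00] F [ -0.1 -11.7  -2.4] T [-2.24  0.04  0.11] gap 0.139 err [-0.01  0.58  0.01 -0.41 -0.03  0.15]
eye [548.34320153 -81.68984913  48.68808292   1.        ] tip px [273.76196685 240.70994863] eye px [274.31882276 228.47376095]
```

View pics/w16d.png

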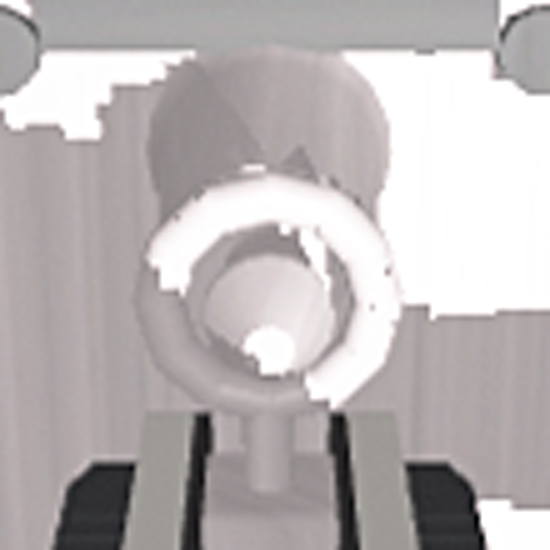

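View pics/s16d.png

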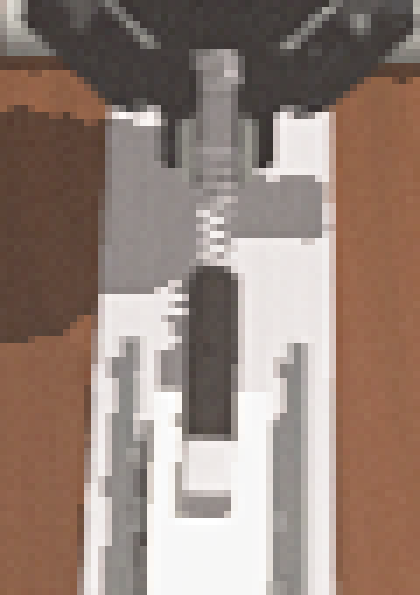

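Call:
arm_command(
  increments=[
    [0, 0, 0.1, 0, 0, 0, 255],
    [0, 0.2, 0.1, 0, 0, 0, 255],
    [0, 0.4, 0.1, 0, 0, 0, 255],
    [0, 0.6, 0.1, 0, 0, 0, 255],
    [0, 0.6, 0.1, 0, 0, 0, 255],
  ],
)

```text
clock: 17.12
ee_pos: [546.1, -114.7, 55.3]
eef_rot: [3.139, 0.0, -0.089]
ft_force: [-1.1, -5.9, -1.8]
finger_gap: 0.14
```

Run:
```python
from h import *
applied([0,.6,.1,0,0,0]); T=st()
print('eye',T@[-.6,-30.5,7.1,1])
```

```text
t 17.125 p [ 546.1 -114.7   55.3] e [179.82   0.    -5.11] F [-1.1 -5.9 -1.8] T [-1.4 -0.  -0. ] gap 0.14 err [ 0.    0.24 -0.02 -0.18 -0.    0.07]
eye [548.18955217 -84.24622066  48.10292244   1.        ]
```

Call:
arm_command(
  increments=[
    [0, 0.15, 0, 0, 0, 0, 255],
    [0, 0.25, 0, 0, 0, 0, 255],
    [0, 0.25, 0, 0, 0, 0, 255],
  ],
)

```text
clock: 17.5
ee_pos: [546.0, -114.8, 55.3]
eef_rot: [3.141, -0.0, -0.088]
ft_force: [-0.4, -3.7, -0.2]
finger_gap: 0.143
```

Run:
```python
from h import *
applied([0,.25,0,0,0,0]); T=st();snap('wrist','w17.png')
print('eye',T@[-.6,-30.5,7.1,1])
i=cv2.imread('pics/w17.png')[170:280,220:330];cv2.imwrite('pics/w17d.png',cv2.resize(i,None,fx=5,fy=5,interpolation=cv2.INTER_CUBIC))
```

```text
t 17.5 p [ 546.  -114.8   55.3] e [179.98  -0.    -5.03] F [-0.4 -3.7 -0.2] T [-1.02  0.04 -0.04] gap 0.143 err [ 0.    0.   -0.02 -0.02  0.   -0.01]
eye [548.12476341 -84.35308933  48.16186849   1.        ]
```

View pics/w17d.png

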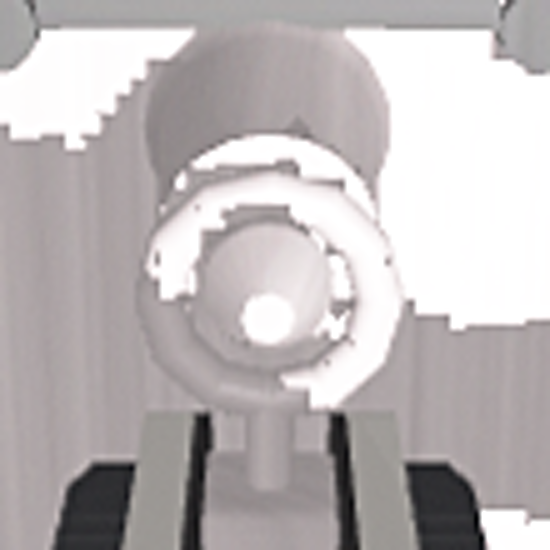

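Call:
arm_command(
  increments=[
    [0, 0, 0, 0, 0, 0, 220],
    [0, 0, 0, 0, 0, 0, 180],
    [0, 0, 0, 0, 0, 0, 140],
    [0, 0, 0, 0, 0, 0, 140],
  ],
  squeeze=20,
)

```text
clock: 18.05
ee_pos: [546.2, -113.2, 55.2]
eef_rot: [-3.14, -0.0, -0.086]
ft_force: [-0.4, 0.2, 0.1]
finger_gap: 0.449
```

Run:
```python
from h import *
T=st();snap('wrist','w18.png')
```

```text
t 18.05 p [ 546.2 -113.2   55.2] e [-1.7991e+02 -1.0000e-02 -4.9500e+00] F [-0.4  0.2  0.1] T [ 0.02 -0.01 -0.  ] gap 0.449 err [ 0.01 -0.16 -0.01  0.09  0.01 -0.08]
```

View pics/w18.png

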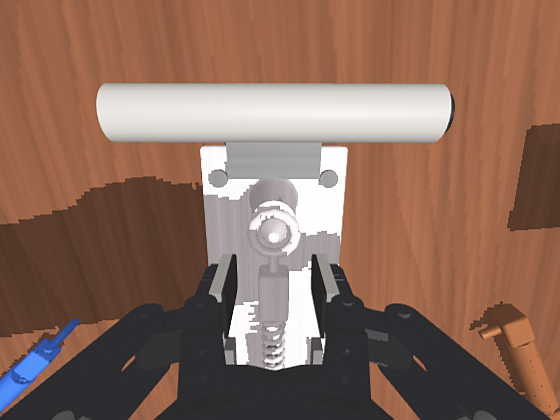

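Released; the eye is round the post, with a clear gap on both sides of the lug. Lifting straight up now.

Call:
arm_command(
  increments=[
    [0, 0, -1, 0, 0, 0, 140],
    [0, 0, -3, 0, 0, 0, 140],
    [0, 0, -7, 0, 0, 0, 140],
    [0, 0, -12, 0, 0, 0, 140],
    [0, 0, -15, 0, 0, 0, 140],
    [0, 0, -15, 0, 0, 0, 140],
  ],
)

```text
clock: 18.85
ee_pos: [548.8, -114.9, 210.0]
eef_rot: [3.14, -0.009, -0.088]
ft_force: [0.4, 1.1, 0.2]
finger_gap: 0.45
```

Run:
```python
from h import *
applied([0,0,-15,0,0,0]);T=st();snap('wrist','w19.png');snap('side','s19.png')
i=cv2.imread('pics/s19.png')[220:345,235:335];cv2.imwrite('pics/s19d.png',cv2.resize(i,None,fx=5,fy=4.8,interpolation=cv2.INTER_NEAREST))
print('leg hole px',proj('s19',[533.9,-246.5,28]),'end block back top',proj('s19',[533.2,-254.5,56]),'raised6',proj('s19',[533.2,-254.5,62]))
```

```text
t 18.85 p [ 548.8 -114.9  210. ] e [179.9   -0.52  -5.03] F [0.4 1.1 0.2] T [ 0.01 -0.05 -0.04] gap 0.45 err [ 0.28 -0.01 -0.49 -0.1   0.52 -0.  ]
leg hole px [283.8943703  313.82848488] end block back top [283.83696232 310.59239921] raised6 [283.8420928  309.14913834]
```

View pics/w19.png

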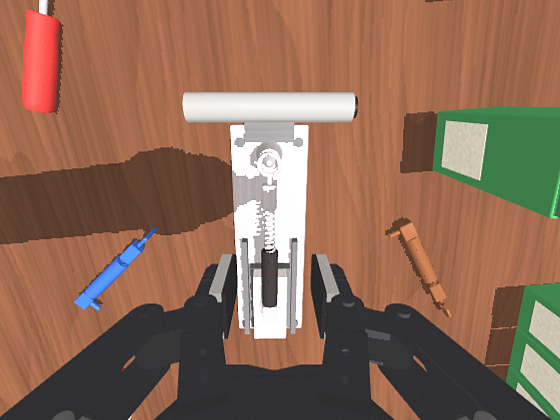

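View pics/s19d.png

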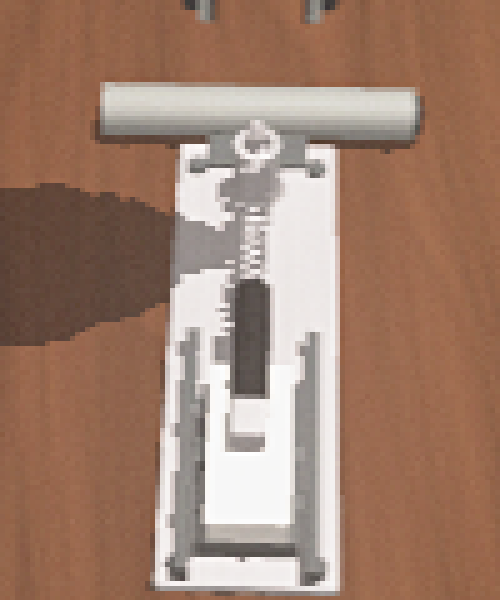

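Run:
```python
from h import *
print(rel(down([521,-392,150],-5,40)),rel(down([521,-392,80],-5,40)))
```

```text
[-6.000e-02  2.784e+01  5.510e+00  4.000e+01 -1.000e-02 -3.000e-02] [-6.000e-02  2.784e+01  1.251e+01  4.000e+01 -1.000e-02 -3.000e-02]
```

Call:
arm_command(
  increments=[
    [0, 10, 0, 0, 0, 0, 140],
    [0, 20, 0, 10, 0, 0, 140],
    [0, 27.8, 0, 20, 0, 0, 140],
    [0, 27.8, 5, 30, 0, 0, 140],
    [0, 27.8, 8, 40, 0, 0, 140],
    [0, 27.8, 10, 40, 0, 0, 140],
    [0, 27.8, 10, 40, 0, 0, 140],
    [0, 27.8, 10, 40, 0, 0, 140],
  ],
)

```text
clock: 19.95
ee_pos: [525.0, -389.3, 109.8]
eef_rot: [-2.445, -0.006, -0.084]
ft_force: [0.7, 0.2, 1.2]
finger_gap: 0.451
```

Run:
```python
from h import *
applied([0,27.8,10,40,0,0]);T=st();snap('wrist','w20.png')
```

```text
t 19.95 p [ 525.  -389.3  109.8] e [-140.08   -0.36   -4.78] F [0.7 0.2 1.2] T [-0.66  0.03  0.02] gap 0.451 err [ 0.31 -0.51 -0.19 -0.08  0.11 -0.42]
```

View pics/w20.png

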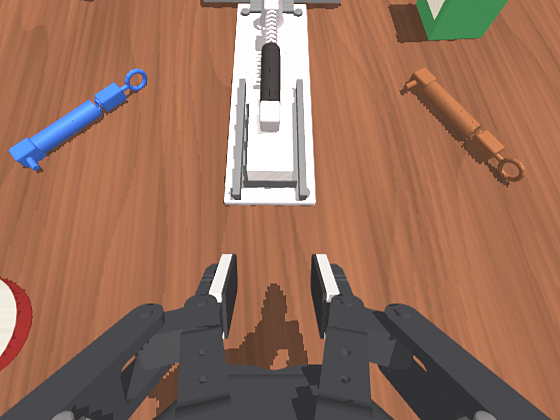

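Run:
```python
from h import *
st()
i=cv2.imread('pics/w20.png')[75:195,225:315];i=cv2.resize(i,None,fx=6,fy=5,interpolation=cv2.INTER_CUBIC)
a=np.array([.996,-.088,0]);D_=np.array([.088,.996,0])
for O_,c in [(np.array([534.0,-246.6,48]),(0,0,255)),(np.array([534.0,-246.6,53]),(255,0,0))]:
    for sx in(-8,8):
        for z in(-8,8):
            u=proj('w20',O_-8*D_+sx*a+[0,0,z]);print(u.round(1)); cv2.drawMarker(i,(int((u[0]-225+.5)*6),int((u[1]-75+.5)*5)),c,0,12,1)
cv2.imwrite('pics/w20d.png',i)
```

```text
t 20.0 p [ 525.3 -389.8  111. ] e [-140.22   -0.43   -4.77] F [-0.4  0.3  0.3] T [-0.62  0.01  0.04] gap 0.452 err [ 0.35 -0.55 -0.31 -0.22  0.15 -0.48]
[260.8 132.2]
[260.1 119.9]
[280.4 132.4]
[280.9 120.1]
[260.6 128.5]
[259.9 115.7]
[280.5 128.7]
[281.1 115.9]
```

View pics/w20d.png

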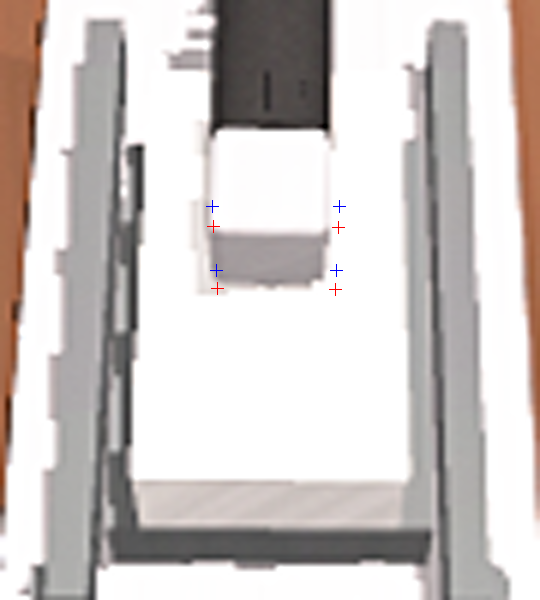

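Call:
arm_command(
  increments=[
    [0, 0, 0, 0, 0, 0, 140],
    [0, 0, 0, 0, 0, 0, 140],
    [0, 0, 0, 0, 0, 0, 140],
    [0, 0, 0, 0, 0, 0, 140],
  ],
)

```text
clock: 20.5
ee_pos: [521.4, -391.8, 105.3]
eef_rot: [-2.444, 0.0, -0.088]
ft_force: [0.2, 0.7, 1.3]
finger_gap: 0.455
```

Run:
```python
from h import *
st();i=cv2.imread('pics/w19.png')[125:345,225:315];cv2.imwrite('pics/w19d.png',cv2.resize(i,None,fx=5,fy=2.7 if 0 else 5,interpolation=cv2.INTER_CUBIC)[:590])
```

```text
t 20.5 p [ 521.4 -391.8  105.3] e [-1.4003e+02  1.0000e-02 -5.0400e+00] F [0.2 0.7 1.3] T [-0.63  0.05  0.02] gap 0.455 err [-0.02 -0.   -0.02 -0.03 -0.    0.01]
```

View pics/w19d.png

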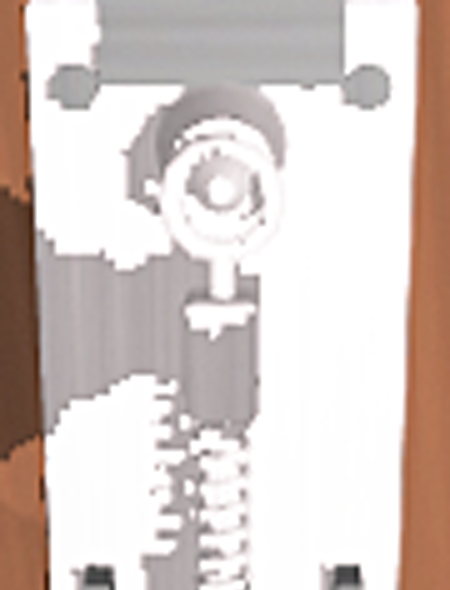

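The eye sits around the post, pulled towards the block and caught under the head. Handing in.

```bash
python3 -c "
from cell import robot
print(robot.hand_in())"
```

```text
the job is handed in; nothing more can be done
None
```

The spring is back on the leg lock, and I handed the job in at about 20.5 s of the 61 s allowed. `hand_in()` gave no verdict, so what follows is from my own checks.

**What I did:** I gripped the bare steel spring by its lug and lowered its leg about 11 mm into the hole, which I had found with the cameras. I stretched the spring level by about 18 mm. Then I tilted it up about 7°, stretched it on to about 45 mm and lowered the eye over the post. I eased off until the neck of the post took the pull, then opened the gripper and backed away.

**Forces:** the largest wrist force I read was about 14 N. The sensor can't see the contact forces on the block and post directly, but the spring's pull was only about 12 N, well under the 30 N limit.

**Last checks:**
- **Eye:** just before I let go, it was about 2.7 mm from the post's axis and at the seat height. Afterwards the pictures show it round the neck under the head.
- **Leg:** the end block looks seated on the aluminium block, with no sign of the leg lifting. The depth at the end is judged from that picture, not measured.
- **Surroundings:** nothing touches the robot, and I never came close to the cartons or tins.

**Disagreements:**
- **Camera estimates:** the cameras differed by 1–2 mm on where the hole is, but the leg went in without any noticeable force.
- **Last overlay:** my predicted corners of the end block were about 1–2 pixels off the picture, because the arm was still settling when it was taken.

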